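# Park the speaker in its ratchet dock

## Robot

A 7-joint arm with a two-finger parallel gripper is mounted at the origin on the work surface. World frame = base frame: x ahead of the robot, y to its left, z up, the work surface at z = 0. Lengths are in m, angles in rad, forces in N, time in s.
With the tool pointing down it reaches from about 0.35 to 0.9 m from the base axis. Payload 7.2 kg.
Tool frame: the origin (TCP) lies on the centre line of the jaws, within the pads' length; the fingertips stand 11 mm ahead of it and the grasp point (between the pads) lies 8 mm behind it; z points along the fingers, y is the line along which they close (so a half turn about z gives the same grasp; the last joint's range is limited). The gripper opens to 88 mm and grips with 3 to 60 N. Pads are 20 mm wide; open, the fingers measure 115 mm over their backs; the gripper's body (75 mm by 178 mm) begins 61 mm behind the grasp point.
Start: joints at [1.112, 0.411, -0.013, 1.596, 0.006, 1.134, -0.082], TCP at [0.238, -0.578, 0.234] pointing down, gripper open.
Joint ranges: [-2.95, 2.95], [-0.29, 1.99], [-1.47, 1.44], [0.14, 2.54], [-1.03, 4.17], [0.13, 1.85], [-2.86, 2.86]. Speed limits (rad/s): [2.39, 2.39, 3.01, 3.01, 3.14, 3.14, 3.14].

## Interface

Orientations are given as a 3x3 rotation matrix whose columns are the frame's x, y, z axes.
In Python, from plant import manip, vision gives the robot as it stands. The module is installed in compiled form; this text tells all that it offers.
- The arm moves only by the tool carry_out, never from a script. Its argument "targets" is a list of rows, each a list of 4 numbers: the shift along the tool's x, y, z in mm, then the turn about the tool's z in degrees. A call has exactly 5 rows; each row shifts and turns the commanded pose from where the row before left it, along the tool's axes as they then stand; what a row does not reach is not made up. A row lasts 1/8 s, in which the tool goes at most 62.5 mm and 10.7 degrees, less where a joint would pass 70% of its speed; a pose out of reach is approached as far as the arm can. A call with a gripper value outside its range is refused whole. "claw" is the closure, from 0 (fully open) to 1 (shut), set as the call begins (left out, the last holds). The fingers move at their own pace and stop on an object; "grip_force" is the grip in N (left out, the last holds). Time passes only in rows, so rows that do not move let the fingers close, or fill a call up. It gives the time, the measured TCP pose, the force, the opening and the grip force at its end, in the units of the state.
- manip.get_obs(): the state, without advancing time (a new reading comes with each control period).
- vision.get_image(name): name is "scene" or "side" or "wrist"; returns a dict with "img" (420x560x3 uint8, red, green, blue), "K" (3x3 intrinsics, pixels), "rvec" (rotation vector, rad) and "tvec" (3), from world to camera coordinates, as OpenCV has them; the wrist camera has in their place "hand_eye" (4x4, takes a point from camera to tool coordinates, whose origin is the TCP and whose axes are the flange's). Camera axes: x right, y down, z forward; pixel columns grow to the right and rows downward; lengths in m; the calibration is good to about 2 mm. A picture is of the moment at which its call begins: read the wrist's pose just before it. There is no depth.
- manip.job_done(): hands the job in; it is judged then, once.
Trained networks look in the newest picture that a camera, given by its name, has taken for a name from the list of things; names that differ only in an ending like _2 or _b are one class to them, and where a whole thing is asked for, a point or a joint stands for the part that bears it (a point fixed in the world has none). Each returns a list of dicts, best first, with "conf" (0 to 1); they miss things now and then, are a little off and sometimes report something else, mostly with a low value. They report only what shows in the picture. A call takes as long as a camera call. They do not tell look-alikes from the thing itself.
- vision.boxes_of(camera, thing): "rect" ([left, top, right, bottom] in pixels, round what is visible of it).
- vision.tip_of(camera, thing): "at" ([column, row] in pixels: a listed point, or the origin of a listed thing).
The state is a dict: "time_s": time; "joint_pos": joint angles; "dq": joint speeds; "effort": joint torques, N m; "eef_pos": TCP position; "tool_rot": TCP orientation; "contact_force": force on the tool from outside, world axes, zero at the start; "moment": the same for the moment, N m; "finger_gap": finger opening in m; "gripper_force": force on a finger pad.
Only numpy, scipy, OpenCV 4.12 (cv2) and the standard library are available. Lean on these libraries where they do the work, as an engineer would, in place of code of your own. Each camera call takes 0.05 s, during which the arm holds its last target. There are 200 camera calls.

## Task

Put the blue speaker away in its charging dock: pull the yellow-handled rail up past its clicking pawl until you feel it press lightly on the sprung buffer hidden in the black cap (do not strain it), and let go so that the pawl holds it up. Slide the speaker gently along the tray, under the raised arm, fully home against the back stops. Then hold the red paddle down, lightly, until the arm has sunk all the way and rests on the speaker, let the paddle go, and leave everything else where it is.

Things in the scene. Friction and masses are not known exactly. Their poses are not given: they have to be found in the camera images.
- dock: Fixed dock. Origin on the table under the speaker's home place; x to the back, y left seen from the front, z up. Plywood tray from x = -130 to 100 mm, 130 wide, top 10 mm over the table. Guides 90 mm apart inside, x -100 to 35, tops at 28 mm. Behind: aluminium column, x 50 to 90, y -25 to 31 mm, with the rail in it and a black cap on top.
- home (a point): Point on the tray's top, dock x = 0, y = 0, z = 10 mm: where the middle of the speaker's underside is when it is fully home. Two black rubber back stops have their faces 35 mm behind it (dock x = +35 mm), tops 40 mm over the table.
- head: Fixed black cap, 46 x 56 mm, 136 to 187 mm over the table, centred at dock x = 65, y = 0 (its origin is the dock's). Hidden inside is a sprung buffer, 1.2 N per mm, 20 mm of give; its height differs every time and cannot be seen: the rail meets it at a rise of 58 to 70 mm. Press it with about 3 to 10 N; it is damaged above 15 N.
- rail: Steel rail with arm, rungs and handle, 0.3 to 0.55 kg, slides up. Height of its origin over the dock's = rise, 0 to 92 mm. The pawl keeps it from sinking at rises 5, 15, 25 .. 75 mm; starts at 5 to 30. Lifting takes its weight, 2 to 6 N more at each click and 9 N per 0.1 m/s. Left free it sinks at about 0.05 m/s. On the speaker its rise is 40 mm, where the pawl does not carry it.
- pad_tip (a point): Front end of the underside of the rail's arm (black rubber pad), at dock x = -7, y = 0, z = 18 mm + rise. The arm is 26 mm wide, 16 mm thick, and runs from there back to the column.
- handle (a point): Centre of the rail's yellow T-handle: a bar 14 mm thick (dock x), 46 mm long (dock y), 22 mm high, at dock x = 65, y = 0, z = 214 mm + rise. Its lower face is 16 mm + rise over the black cap. Grasp it from above across the 14 mm.
- paddle (a point): Centre of the top of the red release paddle, 34 x 34 mm, at dock x = 65, y = 105, z = 93 mm at rest, left of the column, free from above. Tail of the sprung pawl, which turns about the dock's x axis direction. Pressed down about 15 mm (2 to 5 N) it frees the rail; hard stop at about 22 mm. It dips by itself as rungs pass, and stays about 9 mm down once the arm rests on the speaker.
- pawl: The pawl with its red paddle. Origin on its hinge pin at dock x = 65, y = 20, z = 85 mm; axes are the dock's when at rest. It bends if pressed with more than 20 N.
- speaker: Blue plastic speaker, 70 (x) by 84 (y) by 48 mm high, 0.28 to 0.46 kg, loose. Origin at the centre of its underside; axes about the dock's. Starts on the tray between the guides (3 mm play each side), 60 to 78 mm in front of home. Push it at the middle of the face towards the tray's open end; friction 1 to 4 N. Not to be rammed or squashed against the dock with over 30 N.
- power_bank: White power bank 70 x 130 x 18 mm, lying flat; leave alone. Origin at the centre of its underside.
- dish: Terracotta dish, 110 mm across, 35 mm high; leave alone. Origin at the centre of its underside.
- opener: Flat steel bottle opener 125 mm long (x), 5 mm thick; leave alone. Origin on its underside near the middle.
- tin: Amber glass jar with steel lid, 60 mm across, 70 mm high; leave alone. Origin at the centre of its underside.
Mind the look-alikes: they are no part of the job. Of the things shaped like the speaker, the blue one is meant.

How it is judged:
By the outcome, as a careful person would: the job done as asked, in the order asked, and still so for the second after the job is handed in, with the robot touching nothing.
It also fails if it takes over 72 s, if anything falls off the work surface, if the arm or the gripper's body presses on something with over 40 N, if the wrist force passes 120 N, or if a joint passes its speed limit or range.

## Working session

There is one attempt and no reset: what is moved stays moved. The work goes in short steps, Python scripts to look and compute and a tool call to move; the robot and the scene stay as the last step left them, time stands still between calls to the robot, and variables do not carry over. Pictures are saved under pics/ and viewed, at most 10 in all, crops included, and the job is handed in when it is done.

Besides the shell and the picture viewer there is one more tool, called after "Call:" by a JSON object that holds its "api" and its "payload". carry_out: Moves the arm, as the interface text tells. Its arguments: {"type":"object","properties":{"targets":{"type":"array","items":{"type":"array","items":{"type":"number"}}},"claw":{"type":"number"},"grip_force":{"type":"number"}},"required":["targets"]}

```bash
mkdir -p pics; cat > h.py <<'E'
import numpy as np, cv2
from plant import manip, vision
def snap(c,fn=None):
    o=manip.get_obs(); d=vision.get_image(c)
    K=np.array(d["K"],float)
    if "rvec" in d:
        R=cv2.Rodrigues(np.array(d["rvec"],float))[0]; t=np.array(d["tvec"],float).ravel()
    else:
        T=np.eye(4);T[:3,:3]=o["tool_rot"];T[:3,3]=o["eef_pos"]
        W=np.linalg.inv(T@np.array(d["hand_eye"])); R=W[:3,:3];t=W[:3,3]
    if fn: cv2.imwrite("pics/"+fn,d["img"][:,:,::-1])
    return d["img"],K@np.c_[R,t]
def tri(Ps,px):
    A=[]
    for P,(u,v) in zip(Ps,px): A+=[u*P[2]-P[0],v*P[2]-P[1]]
    X=np.linalg.svd(np.array(A))[2][-1]; X=X[:3]/X[3]
    e=[np.linalg.norm((lambda q:q[:2]/q[2])(P@np.r_[X,1])-p) for P,p in zip(Ps,px)]
    return X,np.round(e,1)
def at_z(P,u,v,z):
    M=np.c_[P[:,:2],P[:,2]*z+P[:,3]]
    A=np.array([u*M[2]-M[0],v*M[2]-M[1]]); return np.linalg.solve(A[:,:2],-A[:,2])
def proj(P,X):
    q=P@np.r_[X,1]; return q[:2]/q[2]
E
python3 - <<'E'
from h import *
np.set_printoptions(precision=4,suppress=True)
o=manip.get_obs(); print(o["eef_pos"],o["tool_rot"],o["contact_force"],o["time_s"])
Ps={}
D={}
for c in("scene","side"):
    im,Ps[c]=snap(c,c+"0.png")
    for n in("home","pad_tip","handle","paddle","speaker","dock"):
        r=vision.tip_of(c,n)[:3]; D[c,n]=r
        print(c,n,[(np.round(q["at"]),round(q["conf"],2)) for q in r])
    print([(np.round(q["rect"]),round(q["conf"],2)) for q in vision.boxes_of(c,"speaker")[:4]])
for n in("home","pad_tip","handle","paddle","speaker","dock"):
    a,b=D["scene",n],D["side",n]
    for p in a[:2]:
      for q in b[:2]:
        print(n,*tri([Ps["scene"],Ps["side"]],[p["at"],q["at"]]))
E
```

```text
[ 0.2379 -0.5774  0.2328] [[ 0.9246  0.381  -0.0007]
 [ 0.381  -0.9246  0.0014]
 [-0.0001 -0.0016 -1.    ]] [ 0.4066 -0.7813  0.409 ] 0.0
scene home [(array([257., 262.]), 0.82)]
scene pad_tip [(array([263., 259.]), 0.78)]
scene handle [(array([235., 234.]), 0.52)]
scene paddle [(array([253., 289.]), 0.58)]
scene speaker [(array([279., 253.]), 0.79), (array([316., 292.]), 0.65), (array([312., 219.]), 0.62)]
scene dock []
[(array([262., 233., 295., 265.]), 0.81), (array([299., 200., 327., 227.]), 0.69), (array([298., 273., 331., 314.]), 0.58)]
side home [(array([242., 241.]), 0.83)]
side pad_tip [(array([246., 238.]), 0.78)]
side handle [(array([220., 175.]), 0.73), (array([256., 254.]), 0.54)]
side paddle [(array([195., 229.]), 0.66), (array([309., 166.]), 0.48), (array([241., 248.]), 0.23)]
side speaker [(array([233., 299.]), 0.91), (array([367., 186.]), 0.66), (array([323., 264.]), 0.62)]
side dock []
[(array([306., 241., 342., 281.]), 0.91), (array([240., 229., 279., 264.]), 0.63), (array([214., 273., 246., 309.]), 0.59)]
home [0.6001 0.0686 0.0061] [0.7 0.7]
pad_tip [0.584  0.0765 0.0283] [2.  2.1]
handle [0.6616 0.0595 0.2117] [1.4 1.4]
handle [ 0.6042 -0.069  -0.1239] [13.3 13. ]
paddle [0.6757 0.1744 0.1002] [0.5 0.5]
paddle [0.5736 0.1007 0.2364] [64.5 71.5]
speaker [ 0.5407  0.1246 -0.0734] [24.1 24.2]
speaker [0.4343 0.0225 0.1711] [59.6 66.9]
speaker [ 0.5073  0.2476 -0.0016] [1.2 1.3]
speaker [0.4186 0.2397 0.3477] [ 85.2 103.2]
```

```bash
python3 -c "
import cv2
a=cv2.imread('pics/scene0.png')[150:350,150:400];b=cv2.imread('pics/side0.png')[120:340,150:400]
a=cv2.resize(a,None,fx=3.1,fy=3,interpolation=2);b=cv2.resize(b,None,fx=3,fy=2.7,interpolation=2)
cv2.imwrite('pics/a.png',a[:600,:800]);cv2.imwrite('pics/b.png',b[:600,:800])"
```

```text
(no output)
```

View pics/a.png

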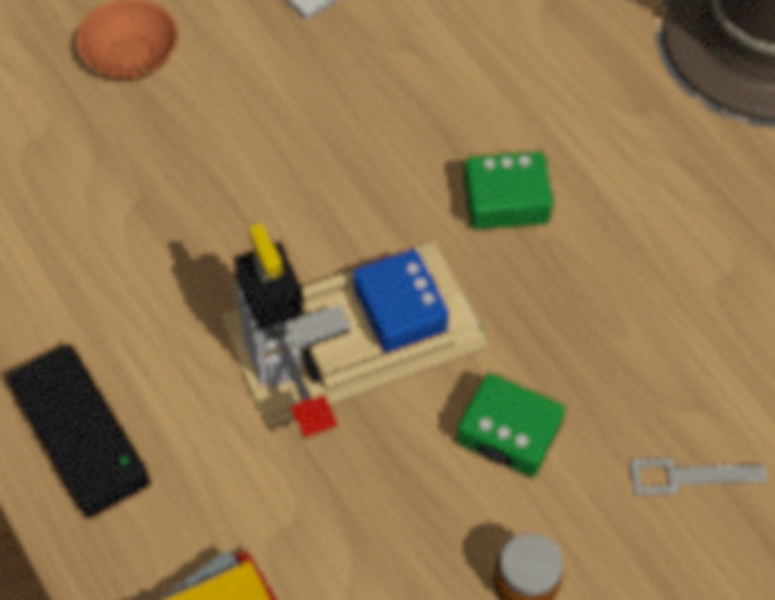

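View pics/b.png

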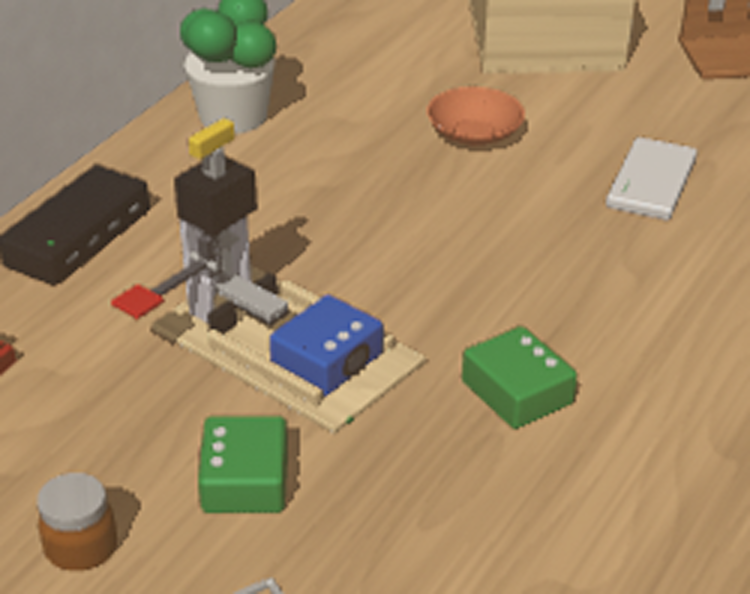

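The blue speaker is at about scene px (279,249) and side px (260,247). It sits on the tray, while the two green ones at scene (312,213) and (315,292) are look-alikes. Next I fit the dock pose and rise.

```bash
cat > fit.py <<'E'
from h import *
from scipy.optimize import least_squares
np.set_printoptions(precision=4,suppress=True)
def blob(im,lo,hi,roi):
    x0,y0,x1,y1=roi; h=cv2.cvtColor(im[y0:y1,x0:x1],cv2.COLOR_RGB2HSV)
    m=cv2.inRange(h,lo,hi); n,l,s,c=cv2.connectedComponentsWithStats(m)
    k=1+s[1:,4].argmax(); return c[k]+[x0,y0],s[k,4]
def model(n,r):
    return np.array({"home":(0,0,.010),"pad_tip":(-.007,0,.018+r),"handle":(.065,0,.214+r),"paddle":(.065,.105,.093)}[n])
def W(p,X):
    c,s=np.cos(p[2]),np.sin(p[2]); return np.array([p[0]+c*X[0]-s*X[1],p[1]+s*X[0]+c*X[1],X[2]])
def fit(obs,x0=(.6,.068,-.06,.01)):
    f=lambda p:np.concatenate([w*(proj(P,W(p,model(n,p[3])))-a) for n,P,a,w in obs])
    r=least_squares(f,x0,loss="soft_l1"); return r.x,f(r.x).reshape(-1,2)
E
python3 - <<'E'
from fit import *
obs=[];Y=[];Rd=[];S=[];Pp=[]
for c,yr,rr,br in(("scene",(220,215,255,250),(235,270,270,305),(255,225,305,275)),("side",(200,155,240,190),(180,215,215,245),(230,220,285,270))):
    im,P=snap(c);Pp.append(P)
    y,a=blob(im,(20,120,100),(35,255,255),yr); r,b=blob(im,(0,170,100),(6,255,255),rr); s,d=blob(im,(105,120,40),(130,255,255),br)
    print(c,y,a,r,b,s,d); Y.append(y);Rd.append(r);S.append(s)
    obs+=[("handle",P,y,1),("paddle",P,r,1)]
    for n in("home","pad_tip"):
        q=vision.tip_of(c,n)
        if q: obs.append((n,P,np.array(q[0]["at"]),1)); print(n,q[0]["at"])
print("handle",*tri(Pp,Y),"paddle",*tri(Pp,Rd),"spk",*tri(Pp,S))
p,e=fit(obs); print(p,np.degrees(p[2])); print(e)
E
```

```text
scene [235.2439 232.626 ] 123 [250.6452 288.1129] 124 [278.1809 250.1457] 597
home [259.5, 260.9]
pad_tip [261.7, 258.4]
side [219.9071 170.95  ] 140 [195.2544 231.2719] 114 [255.9407 245.201 ] 607
home [242.3, 243.4]
pad_tip [244.0, 238.6]
handle [0.6609 0.0632 0.2268] [0.7 0.6] paddle [0.6791 0.1661 0.0856] [0.5 0.5] spk [0.5378 0.0874 0.0392] [0.7 0.8]
[ 0.5957  0.0755 -0.1779  0.012 ] -10.195179053659364
[[ 0.6331  0.832 ]
 [ 0.4769 -0.2932]
 [ 0.2628  0.3602]
 [ 0.1763 -0.8498]
 [ 0.7278  0.1324]
 [ 0.1451 -2.0008]
 [-0.9343 -1.0406]
 [-1.0158 -0.3128]]
```

Call:
{"api": "carry_out", "payload": {"targets": [[42, -28, -20, 0], [42, -28, -20, 0], [42, -29, -20, 0], [42, -29, -20, 0], [42, -29, -20, 0]], "claw": 0}}

```text
time_s: 1.72
eef_pos: [0.3785, -0.3642, 0.3345]
tool_rot: [[0.925, 0.381, 0.0], [0.381, -0.925, -0.0], [0.0, 0.001, -1.0]]
contact_force: [1.0, 0.3, 0.2]
finger_gap: 0.0878
gripper_force: 0.0
```

Call:
{"api": "carry_out", "payload": {"targets": [[42, -29, 0, 0], [42, -29, 0, 0], [42, -29, 0, 0], [42, -29, 0, 0], [42, -29, 0, 0]]}}

```text
time_s: 2.35
eef_pos: [0.5174, -0.1502, 0.3339]
tool_rot: [[0.925, 0.381, 0.001], [0.381, -0.925, -0.0], [0.0, 0.001, -1.0]]
contact_force: [0.2, -0.7, 0.4]
finger_gap: 0.0876
gripper_force: 0.0
```

Call:
{"api": "carry_out", "payload": {"targets": [[42, -29, 0, 0], [42, -29, 0, 0], [42, -29, 0, 0], [42, -29, 0, 0], [0, 0, 0, -9.6]]}}

```text
time_s: 2.98
eef_pos: [0.6287, 0.025, 0.3329]
tool_rot: [[0.843, 0.538, -0.001], [0.538, -0.843, 0.003], [0.001, -0.003, -1.0]]
contact_force: [0.8, -1.1, -0.6]
finger_gap: 0.0876
gripper_force: 0.0
```

Call:
{"api": "carry_out", "payload": {"targets": [[0, 0, 0, -9.6], [0, 0, 0, -9.6], [0, 0, 0, -9.6], [0, 0, 0, -9.6], [0, 0, 0, -9.6]]}}

```text
time_s: 3.6
eef_pos: [0.6278, 0.0196, 0.3336]
tool_rot: [[0.169, 0.986, 0.0], [0.986, -0.169, -0.0], [-0.0, 0.0, -1.0]]
contact_force: [0.1, -0.6, -0.3]
finger_gap: 0.0878
gripper_force: 0.0
```

```bash
python3 - <<'E'
from fit import *
im,P=snap("wrist","w1.png")
for n,r in(("handle",.012),("paddle",0),("home",0),("pad_tip",.012)):
    print(n,proj(P,W((.5957,.0755,-.1779),model(n,r))),[(q["at"],round(q["conf"],2)) for q in vision.tip_of("wrist",n)[:2]])
for lo,hi in(((20,120,100),(35,255,255)),((0,170,100),(6,255,255))):
    try: print(blob(im,lo,hi,(0,0,560,420)))
    except Exception as e: print(e)
E
```

```text
handle [310.5117 150.8772] [([313.4, 151.7], 0.87)]
paddle [303.0273  44.2465] [([306.7, 44.6], 0.89)]
home [252.146  137.4205] [([252.1, 139.7], 0.88), ([251.4, 136.8], 0.17)]
pad_tip [245.8214 138.0512] [([247.9, 135.3], 0.93)]
(array([314.4752, 149.8907]), np.int32(1208))
(array([303.885 ,  43.8542]), np.int32(974))
```

View pics/w1.png

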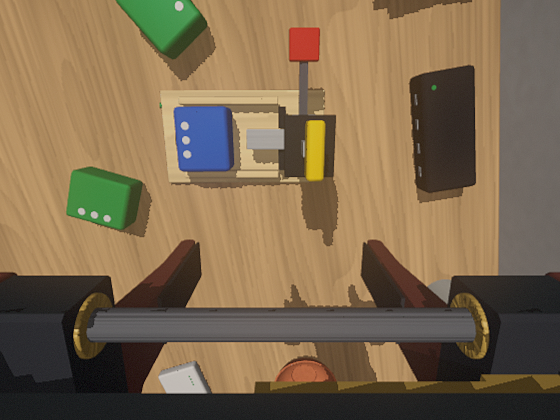

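In the wrist image the handle is at (315,150), the paddle at (304,44) and the blue speaker on the tray at (205,138). The dock is aligned with the tool to within about a degree. I refit with this view.

```bash
cat > refit.py <<'E'
from fit import *
def collect(ws=None):
    obs=[]
    for c,yr,rr in(("scene",(215,205,265,250),(235,270,270,305)),("side",(190,120,245,190),(180,205,215,255)),("wrist",(0,0,560,420),(0,0,560,420))):
        im,P=snap(c)
        for n,lo,hi,roi in(("handle",(20,120,100),(35,255,255),yr),("paddle",(0,170,100),(6,255,255),rr)):
            try: a,_=blob(im,lo,hi,roi); obs.append((n,P,a,1.))
            except Exception: pass
        for n in("home","pad_tip"):
            q=vision.tip_of(c,n)
            if q and q[0]["conf"]>.6: obs.append((n,P,np.array(q[0]["at"]),.7))
    return obs
E
python3 - <<'E'
from refit import *
obs=collect(); p,e=fit(obs,(.596,.075,-.178,.012)); print(p,np.degrees(p[2]))
for o,x in zip(obs,e): print(o[0],x)
o=manip.get_obs(); R=np.array(o["tool_rot"]);t=np.array(o["eef_pos"])
for n in("handle","paddle","home"): X=W(p,model(n,p[3])); print(n,X,"tool mm",1000*R.T@(X-t))
print("yaw tool y",np.degrees(np.arctan2(R[1,1],R[0,1])),o["contact_force"])
E
```

```text
[ 0.5979  0.075  -0.166   0.0136] -9.508300779016315
handle [-0.172   1.0266]
paddle [ 0.1592 -0.0911]
home [-0.8167  0.6765]
pad_tip [-0.1922  0.0721]
handle [-0.0232 -0.5954]
paddle [-0.3386 -2.0769]
home [-1.2538  0.5306]
pad_tip [-2.5732 -0.3069]
handle [-0.9034  0.0871]
paddle [-0.083 -0.227]
home [-0.9072  0.0754]
pad_tip [0.86   1.6141]
handle [0.662  0.0642 0.2276] tool mm [ 49.7782  25.9141 106.0615]
paddle [0.6794 0.1678 0.093 ] tool mm [154.778   24.9705 240.6406]
home [0.5979 0.075  0.01  ] tool mm [ 49.2006 -39.0835 323.6437]
yaw tool y -10.023151240284895 [-0.2044  0.3921  0.679 ]
```

Call:
{"api": "carry_out", "payload": {"targets": [[25, 13, 0, -0.5], [25, 13, 0, 0], [0, 0, 30, 0], [0, 0, 30, 0], [0, 0, 20, 0]], "claw": 0.5}}

```text
time_s: 4.92
eef_pos: [0.6615, 0.0645, 0.252]
tool_rot: [[0.165, 0.986, -0.001], [0.986, -0.165, -0.0], [-0.0, -0.001, -1.0]]
contact_force: [0.4, -0.1, -0.4]
finger_gap: 0.0446
gripper_force: 0.0
```

Call:
{"api": "carry_out", "payload": {"targets": [[0, 0, 16, 0], [0, 0, 16, 0], [0, 0, 0, 0], [0, 0, 0, 0], [0, 0, 0, 0]]}}

```text
time_s: 5.55
eef_pos: [0.6624, 0.0646, 0.2226]
tool_rot: [[0.165, 0.986, 0.001], [0.986, -0.165, 0.0], [0.0, 0.001, -1.0]]
contact_force: [0.2, 0.6, -0.5]
finger_gap: 0.0443
gripper_force: 0.0
```

```bash
python3 - <<'E'
from fit import *
o=manip.get_obs(); print(o["eef_pos"],o["contact_force"],o["finger_gap"])
im,P=snap("wrist","w2.png"); print(blob(im,(20,120,100),(35,255,255),(0,0,560,420)),proj(P,[.662,.0642,.2276]))
snap("side","s2.png")
E
```

```text
[0.6624 0.0646 0.2226] [ 0.2189  0.6353 -0.4917] 0.04430342796441508
(array([279.8864, 265.2571]), np.int32(2509)) [279.3989 271.9433]
```

View pics/w2.png

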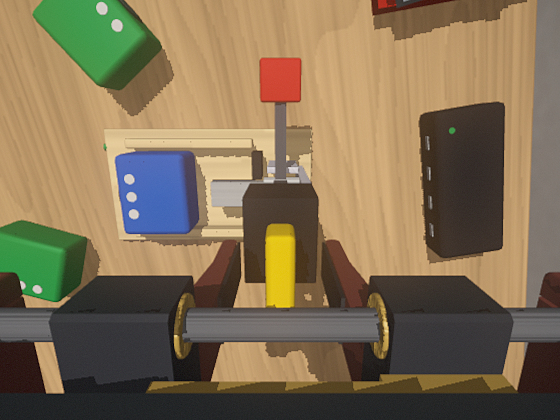

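The handle at (280,265) is centred between the fingers, so I grasp it.

Call:
{"api": "carry_out", "payload": {"targets": [[0, 0, 0, 0], [0, 0, 0, 0], [0, 0, 0, 0], [0, 0, 0, 0], [0, 0, 0, 0]], "claw": 1, "grip_force": 30}}

```text
time_s: 6.28
eef_pos: [0.662, 0.0645, 0.2217]
tool_rot: [[0.165, 0.986, 0.0], [0.986, -0.165, -0.0], [-0.0, 0.0, -1.0]]
contact_force: [-0.4, -0.4, 0.1]
finger_gap: 0.0153
gripper_force: 30.0
```

Call:
{"api": "carry_out", "payload": {"targets": [[0, 0, -3, 0], [0, 0, -3, 0], [0, 0, -3, 0], [0, 0, -3, 0], [0, 0, -3, 0]]}}

```text
time_s: 6.9
eef_pos: [0.6619, 0.0645, 0.2357]
tool_rot: [[0.165, 0.986, -0.001], [0.986, -0.165, 0.0], [0.0, -0.001, -1.0]]
contact_force: [6.2, 1.5, -15.2]
finger_gap: 0.0152
gripper_force: 30.0
```

Call:
{"api": "carry_out", "payload": {"targets": [[0, 0, -4, 0], [0, 0, -4, 0], [0, 0, -4, 0], [0, 0, -4, 0], [0, 0, -4, 0]]}}

```text
time_s: 7.52
eef_pos: [0.6619, 0.0644, 0.2561]
tool_rot: [[0.165, 0.986, -0.001], [0.986, -0.165, 0.0], [-0.0, -0.001, -1.0]]
contact_force: [6.1, 2.0, -15.1]
finger_gap: 0.0157
gripper_force: 30.0
```

Call:
{"api": "carry_out", "payload": {"targets": [[0, 0, -2, 0], [0, 0, -2, 0], [0, 0, 0, 0], [0, 0, 0, 0], [0, 0, 0, 0]]}}

```text
time_s: 8.15
eef_pos: [0.6619, 0.0645, 0.2611]
tool_rot: [[0.165, 0.986, 0.0], [0.986, -0.165, -0.0], [-0.0, 0.0, -1.0]]
contact_force: [1.1, 0.2, -3.8]
finger_gap: 0.0155
gripper_force: 30.0
```

Call:
{"api": "carry_out", "payload": {"targets": [[0, 0, -1.5, 0], [0, 0, -1.5, 0], [0, 0, 0, 0], [0, 0, 0, 0], [0, 0, 0, 0]]}}

```text
time_s: 8.78
eef_pos: [0.6619, 0.0645, 0.2635]
tool_rot: [[0.165, 0.986, -0.0], [0.986, -0.165, -0.0], [-0.0, -0.0, -1.0]]
contact_force: [2.4, -0.1, -7.1]
finger_gap: 0.0158
gripper_force: 30.0
```

Call:
{"api": "carry_out", "payload": {"targets": [[0, 0, -1, 0], [0, 0, -1, 0], [0, 0, 0, 0], [0, 0, 0, 0], [0, 0, 0, 0]]}}

```text
time_s: 9.4
eef_pos: [0.6619, 0.0645, 0.2656]
tool_rot: [[0.165, 0.986, -0.0], [0.986, -0.165, -0.0], [-0.0, -0.0, -1.0]]
contact_force: [4.0, 0.6, -10.9]
finger_gap: 0.0154
gripper_force: 30.0
```

Call:
{"api": "carry_out", "payload": {"targets": [[0, 0, -1, 0], [0, 0, -1, 0], [0, 0, 0, 0], [0, 0, 0, 0], [0, 0, 0, 0]]}}

```text
time_s: 10.02
eef_pos: [0.6619, 0.0645, 0.2678]
tool_rot: [[0.165, 0.986, 0.0], [0.986, -0.165, -0.0], [-0.0, 0.0, -1.0]]
contact_force: [3.4, 0.3, -9.2]
finger_gap: 0.0158
gripper_force: 30.0
```

Call:
{"api": "carry_out", "payload": {"targets": [[0, 0, -1, 0], [0, 0, -1, 0], [0, 0, 0, 0], [0, 0, 0, 0], [0, 0, 0, 0]]}}

```text
time_s: 10.65
eef_pos: [0.6619, 0.0645, 0.2702]
tool_rot: [[0.165, 0.986, 0.0], [0.986, -0.165, -0.0], [-0.0, 0.0, -1.0]]
contact_force: [0.8, -0.1, -4.6]
finger_gap: 0.0156
gripper_force: 30.0
```

Call:
{"api": "carry_out", "payload": {"targets": [[0, 0, -1, 0], [0, 0, -1, 0], [0, 0, 0, 0], [0, 0, 0, 0], [0, 0, 0, 0]]}}

```text
time_s: 11.28
eef_pos: [0.662, 0.0645, 0.2719]
tool_rot: [[0.165, 0.986, 0.0], [0.986, -0.165, -0.0], [-0.0, 0.0, -1.0]]
contact_force: [-0.8, -0.6, -4.6]
finger_gap: 0.0157
gripper_force: 30.0
```

Call:
{"api": "carry_out", "payload": {"targets": [[0, 0, -1, 0], [0, 0, -1, 0], [0, 0, 0, 0], [0, 0, 0, 0], [0, 0, 0, 0]]}}

```text
time_s: 11.9
eef_pos: [0.6619, 0.0645, 0.2734]
tool_rot: [[0.165, 0.986, -0.0], [0.986, -0.165, -0.0], [-0.0, -0.0, -1.0]]
contact_force: [1.9, 0.8, -8.2]
finger_gap: 0.0153
gripper_force: 30.0
```

```bash
python3 - <<'E'
from refit import *
obs=collect(); p,e=fit(obs,(.596,.075,-.178,.06)); print(p)
for o,x in zip(obs,e): print(o[0],x)
print(manip.get_obs()["contact_force"])
E
```

```text
[ 0.598   0.0755 -0.166   0.0586]
handle [-1.3752 -0.5351]
paddle [0.2442 0.1431]
home [-0.9132  1.272 ]
pad_tip [-0.7953  1.1827]
handle [ 3.7351 -0.1107]
paddle [-0.5523 -1.9573]
home [-0.0171 -1.5699]
handle [-0.4772 -0.1961]
paddle [-0.0762 -0.3278]
home [ 1.1987 -0.2694]
pad_tip [-0.3183  0.8253]
[ 2.4448 -0.0471 -9.9076]
```

```bash
python3 - <<'E'
from h import *
for i in range(4):
    o=manip.get_obs(); print(o["eef_pos"],o["contact_force"]); vision.get_image("side")
E
```

```text
[0.6618964  0.06450818 0.27342179] [ 2.44483795 -0.04712875 -9.90762679]
[0.66192273 0.06448777 0.27347767] [  3.69264225   0.17762887 -10.59660976]
[0.6618964  0.06449263 0.27347343] [  2.87475118  -0.1591908  -10.58751558]
[0.66191572 0.06449784 0.2734729 ] [  2.3690599    0.71007368 -10.75425671]
```

Call:
{"api": "carry_out", "payload": {"targets": [[0, 0, -0.5, 0], [0, 0, -0.5, 0], [0, 0, 0, 0], [0, 0, 0, 0], [0, 0, 0, 0]]}}

```text
time_s: 13.18
eef_pos: [0.6619, 0.0645, 0.2747]
tool_rot: [[0.165, 0.986, 0.0], [0.986, -0.165, -0.0], [-0.0, 0.0, -1.0]]
contact_force: [2.8, 0.4, -10.3]
finger_gap: 0.0156
gripper_force: 30.0
```

Call:
{"api": "carry_out", "payload": {"targets": [[0, 0, -0.5, 0], [0, 0, -0.5, 0], [0, 0, 0, 0], [0, 0, 0, 0], [0, 0, 0, 0]]}}

```text
time_s: 13.8
eef_pos: [0.6619, 0.0645, 0.2756]
tool_rot: [[0.165, 0.986, -0.0], [0.986, -0.165, -0.0], [-0.0, -0.0, -1.0]]
contact_force: [3.0, 0.6, -10.5]
finger_gap: 0.0155
gripper_force: 30.0
```

Call:
{"api": "carry_out", "payload": {"targets": [[0, 0, -0.5, 0], [0, 0, -0.5, 0], [0, 0, 0, 0], [0, 0, 0, 0], [0, 0, 0, 0]]}}

```text
time_s: 14.42
eef_pos: [0.6619, 0.0645, 0.2766]
tool_rot: [[0.165, 0.986, -0.0], [0.986, -0.165, -0.0], [-0.0, -0.0, -1.0]]
contact_force: [3.1, -0.2, -13.0]
finger_gap: 0.0156
gripper_force: 30.0
```

Call:
{"api": "carry_out", "payload": {"targets": [[0, 0, -0.5, 0], [0, 0, -0.5, 0], [0, 0, 0, 0], [0, 0, 0, 0], [0, 0, 0, 0]]}}

```text
time_s: 15.05
eef_pos: [0.6619, 0.0645, 0.2776]
tool_rot: [[0.165, 0.986, -0.0], [0.986, -0.165, -0.0], [-0.0, -0.0, -1.0]]
contact_force: [2.9, 0.1, -13.9]
finger_gap: 0.0155
gripper_force: 30.0
```

Call:
{"api": "carry_out", "payload": {"targets": [[0, 0, -0.7, 0], [0, 0, -0.8, 0], [0, 0, 0, 0], [0, 0, 0, 0], [0, 0, 0, 0]]}}

```text
time_s: 15.68
eef_pos: [0.6619, 0.0645, 0.2793]
tool_rot: [[0.165, 0.986, 0.0], [0.986, -0.165, -0.0], [-0.0, 0.0, -1.0]]
contact_force: [2.9, 0.6, -12.6]
finger_gap: 0.0154
gripper_force: 30.0
```

Call:
{"api": "carry_out", "payload": {"targets": [[0, 0, -0.7, 0], [0, 0, 0, 0], [0, 0, 0, 0], [0, 0, 0, 0], [0, 0, 0, 0]]}}

```text
time_s: 16.3
eef_pos: [0.6619, 0.0645, 0.28]
tool_rot: [[0.165, 0.986, 0.0], [0.986, -0.165, -0.0], [-0.0, 0.0, -1.0]]
contact_force: [1.2, -0.3, -11.7]
finger_gap: 0.0156
gripper_force: 30.0
```

Call:
{"api": "carry_out", "payload": {"targets": [[0, 0, 1, 0], [0, 0, 1, 0], [0, 0, 0, 0], [0, 0, 0, 0], [0, 0, 0, 0]]}}

```text
time_s: 16.92
eef_pos: [0.6619, 0.0645, 0.2779]
tool_rot: [[0.165, 0.986, 0.0], [0.986, -0.165, -0.0], [-0.0, 0.0, -1.0]]
contact_force: [0.2, -1.4, -7.3]
finger_gap: 0.0154
gripper_force: 30.0
```

Call:
{"api": "carry_out", "payload": {"targets": [[0, 0, 0, 0], [0, 0, 0, 0], [0, 0, 0, 0], [0, 0, 0, 0], [0, 0, 0, 0]], "claw": 0.5}}

```text
time_s: 17.55
eef_pos: [0.662, 0.0646, 0.278]
tool_rot: [[0.165, 0.986, 0.0], [0.986, -0.165, 0.0], [0.0, 0.0, -1.0]]
contact_force: [-0.7, 0.8, 0.4]
finger_gap: 0.0437
gripper_force: 0.0
```

Call:
{"api": "carry_out", "payload": {"targets": [[0, 0, -25, 0], [0, 0, -25, 0], [0, 0, -25, 0], [0, 0, 0, 0], [0, 0, 0, 0]]}}

```text
time_s: 18.18
eef_pos: [0.6616, 0.0644, 0.3517]
tool_rot: [[0.165, 0.986, -0.001], [0.986, -0.165, -0.0], [-0.001, -0.001, -1.0]]
contact_force: [-1.2, -0.3, 0.3]
finger_gap: 0.0439
gripper_force: 0.0
```

```bash
python3 - <<'E'
from refit import *
obs=collect(); p,e=fit(obs,(.596,.075,-.178,.06)); print(p)
for o,x in zip(obs,e): print(o[0],x)
snap("side","s3.png")
a=cv2.imread('pics/s3.png')[120:340,150:400]
cv2.imwrite('pics/s3c.png',cv2.resize(a,None,fx=3,fy=2.7,interpolation=2))
o=manip.get_obs(); print(o["eef_pos"],o["contact_force"])
E
```

```text
[ 0.5976  0.075  -0.1683  0.0625]
handle [0.0635 1.2889]
paddle [ 0.1835 -0.1302]
home [ 0.2351 -0.3976]
pad_tip [-0.3525  1.2532]
handle [ 0.383  -0.2771]
paddle [-0.2513 -2.1096]
home [-1.475   0.7086]
pad_tip [-1.4832 -1.8158]
handle [-0.6767 -0.2152]
paddle [-0.0252  0.0997]
home [1.5172 0.5105]
pad_tip [-0.3003  0.6326]
[0.6619 0.0645 0.3527] [ 0.386  -0.5235 -0.31  ]
```

View pics/s3c.png

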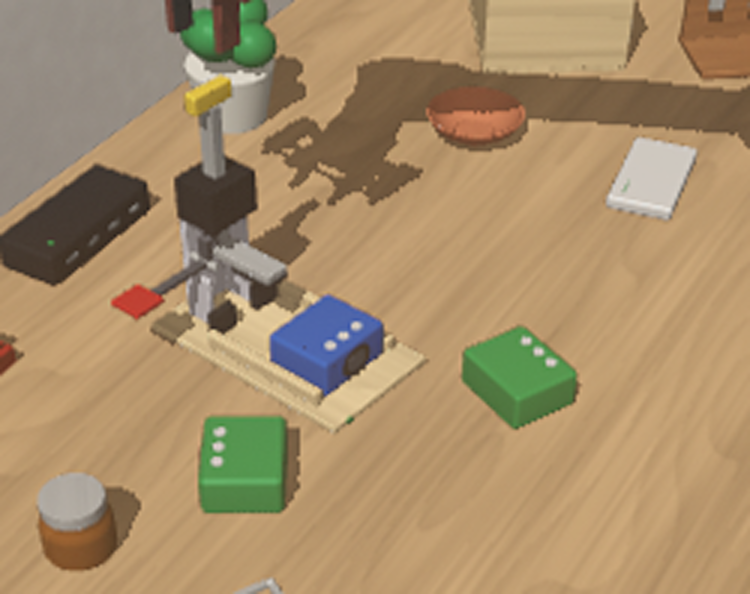

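Call:
{"api": "carry_out", "payload": {"targets": [[0, -41, 0, 0], [0, -41, 0, 0], [0, -41, 0, 0], [0, -41, 0, 0], [0, -41, 0, 0]], "claw": 1}}

```text
time_s: 19.3
eef_pos: [0.4584, 0.0987, 0.3529]
tool_rot: [[0.165, 0.986, 0.0], [0.986, -0.165, -0.0], [-0.0, 0.0, -1.0]]
contact_force: [0.2, 0.4, 0.4]
finger_gap: 0.0008
gripper_force: 0.0
```

Call:
{"api": "carry_out", "payload": {"targets": [[0, 0, 0, -10], [0, 0, 0, -10], [0, 0, 0, -10], [0, 0, 0, -10], [0, 0, 0, -10]]}}

```text
time_s: 19.92
eef_pos: [0.4597, 0.0985, 0.353]
tool_rot: [[-0.654, 0.757, 0.001], [0.757, 0.654, -0.0], [-0.001, 0.0, -1.0]]
contact_force: [-0.1, -0.1, -0.0]
finger_gap: 0.0003
gripper_force: 0.0
```

Call:
{"api": "carry_out", "payload": {"targets": [[0, 0, 0, -10], [0, 0, 0, -10], [0, 0, 0, -10], [0, 0, 0, -10], [0, 0, 0, 0]]}}

```text
time_s: 20.55
eef_pos: [0.4597, 0.0984, 0.353]
tool_rot: [[-0.986, 0.166, 0.0], [0.166, 0.986, -0.0], [-0.0, -0.0, -1.0]]
contact_force: [0.1, 0.6, 0.0]
finger_gap: 0.0004
gripper_force: 0.0
```

```bash
python3 - <<'E'
from refit import *
p=(.5976,.075,-.1668)
o=manip.get_obs(); t=np.array(o["eef_pos"]);R=np.array(o["tool_rot"]); print(o["joint_pos"],t)
c,s=np.cos(p[2]),np.sin(p[2]); D=np.array([[c,s],[-s,c]])
print("dock mm",1000*D@(t[:2]-p[:2]), "tool x yaw",np.degrees(np.arctan2(R[1,0],R[0,0])),o["contact_force"])
im,P=snap("wrist"); b,a=blob(im,(105,120,40),(130,255,255),(0,0,560,420)); print(b,a)
im,P=snap("scene"); h=cv2.inRange(cv2.cvtColor(im,cv2.COLOR_RGB2HSV),(105,120,40),(130,255,255))
q=vision.boxes_of("wrist","speaker"); print([(x["rect"],x["conf"]) for x in q])
im,P=snap("wrist","w4.png")
ys,xs=np.nonzero(cv2.inRange(cv2.cvtColor(im,cv2.COLOR_RGB2HSV),(105,120,40),(130,255,255)))
print(xs.min(),xs.max(),ys.min(),ys.max())
for v in (ys.min(),ys.max()): 
  for z in(.010,.058): print(v,z,1000*D@(at_z(P,np.median(xs),v,z)-p[:2]))
E
```

```text
[ 0.4175  0.1228 -0.7954  1.7332  0.0906  1.323   1.0072] [0.4597 0.0984 0.353 ]
dock mm [-139.8492    0.1628] tool x yaw 170.4232783845419 [0.144  0.6065 0.0027]
[281.5022 223.815 ] 2027
[([348.7, 156.3, 425.1, 226.6], 0.78), ([252.9, 193.2, 310.5, 250.3], 0.65), ([189.0, 77.2, 255.2, 153.2], 0.63)]
254 309 198 344
198 0.01 [-96.1016   1.1278]
198 0.058 [-107.2851    1.01  ]
344 0.01 [172.7712   0.7171]
344 0.058 [135.4502   0.6392]
```

View pics/w4.png

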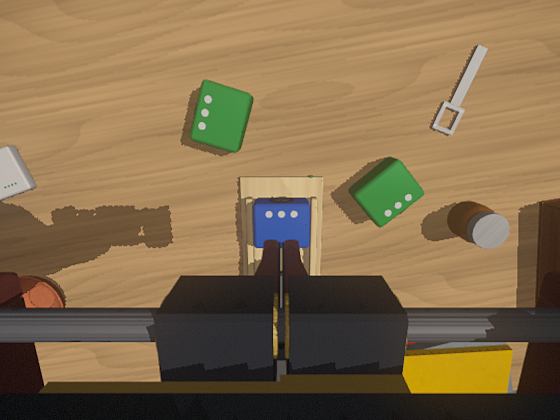

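The blue speaker sits centred at (281,222), and its front face (row ~198) is at dock x ≈ -100. The closed fingers are in front of it, so I lower them and push.

Call:
{"api": "carry_out", "payload": {"targets": [[0, 0, 50, 0], [0, 0, 50, 0], [0, 0, 50, 0], [0, 0, 50, 0], [0, 0, 50, 0]], "grip_force": 20}}

```text
time_s: 21.38
eef_pos: [0.4599, 0.0983, 0.1014]
tool_rot: [[-0.986, 0.168, 0.001], [0.168, 0.986, 0.0], [-0.001, 0.0, -1.0]]
contact_force: [1.0, -0.8, -0.2]
finger_gap: 0.0007
gripper_force: 0.0
```

Call:
{"api": "carry_out", "payload": {"targets": [[0, 0, 38, 0], [0, 0, 20, 0], [0, 0, 0, 0], [-5, 0, 0, 0], [-5, 0, 0, 0]]}}

```text
time_s: 22.0
eef_pos: [0.4709, 0.0968, 0.046]
tool_rot: [[-0.986, 0.166, 0.002], [0.166, 0.986, 0.0], [-0.002, 0.001, -1.0]]
contact_force: [-0.3, -0.3, -0.1]
finger_gap: 0.0
gripper_force: 0.0
```

Call:
{"api": "carry_out", "payload": {"targets": [[-5, 0, 0, 0], [-4, 0, 0, 0], [-4, 0, 0, 0], [-4, 0, 0, 0], [-4, 0, 0, 0]]}}

```text
time_s: 22.62
eef_pos: [0.4897, 0.0933, 0.0447]
tool_rot: [[-0.986, 0.165, -0.002], [0.165, 0.986, -0.0], [0.001, -0.0, -1.0]]
contact_force: [-5.7, 1.4, 4.4]
finger_gap: 0.0005
gripper_force: 3.0
```

Call:
{"api": "carry_out", "payload": {"targets": [[-4, 0, 0, 0], [-4, 0, 0, 0], [-4, 0, 0, 0], [-4, 0, 0, 0], [-4, 0, 0, 0]]}}

```text
time_s: 23.25
eef_pos: [0.5086, 0.0902, 0.0446]
tool_rot: [[-0.986, 0.164, -0.003], [0.164, 0.986, -0.0], [0.003, -0.001, -1.0]]
contact_force: [-7.3, 0.8, 4.8]
finger_gap: 0.0006
gripper_force: 3.1
```

Call:
{"api": "carry_out", "payload": {"targets": [[-4, 0, 0, 0], [-4, 0, 0, 0], [-4, 0, 0, 0], [-4, 0, 0, 0], [-4, 0, 0, 0]]}}

```text
time_s: 23.88
eef_pos: [0.5283, 0.087, 0.0447]
tool_rot: [[-0.986, 0.165, -0.003], [0.165, 0.986, -0.0], [0.003, -0.001, -1.0]]
contact_force: [-6.1, 0.5, 6.0]
finger_gap: 0.0007
gripper_force: 3.1
```

Call:
{"api": "carry_out", "payload": {"targets": [[-3, 0, 0, 0], [-3, 0, 0, 0], [-3, 0, 0, 0], [-3, 0, 0, 0], [-2, 0, 0, 0]]}}

```text
time_s: 24.5
eef_pos: [0.5422, 0.0847, 0.0447]
tool_rot: [[-0.986, 0.165, -0.003], [0.165, 0.986, -0.0], [0.003, -0.001, -1.0]]
contact_force: [-6.6, 0.4, 5.8]
finger_gap: 0.0001
gripper_force: 3.2
```

Call:
{"api": "carry_out", "payload": {"targets": [[-1.5, 0, 0, 0], [-1, 0, 0, 0], [-1, 0, 0, 0], [-1, 0, 0, 0], [0, 0, 0, 0]]}}

```text
time_s: 25.12
eef_pos: [0.5467, 0.084, 0.0447]
tool_rot: [[-0.986, 0.165, -0.003], [0.165, 0.986, -0.0], [0.002, -0.001, -1.0]]
contact_force: [-5.1, 1.5, 4.1]
finger_gap: 0.0005
gripper_force: 2.7
```

Call:
{"api": "carry_out", "payload": {"targets": [[-1, 0, 0, 0], [-1, 0, 0, 0], [-1, 0, 0, 0], [-1, 0, 0, 0], [0, 0, 0, 0]]}}

```text
time_s: 25.75
eef_pos: [0.5506, 0.0833, 0.0446]
tool_rot: [[-0.986, 0.165, -0.003], [0.165, 0.986, -0.0], [0.003, -0.001, -1.0]]
contact_force: [-6.3, 1.3, 3.9]
finger_gap: 0.0006
gripper_force: 2.6
```

Call:
{"api": "carry_out", "payload": {"targets": [[-0.5, 0, 0, 0], [-0.5, 0, 0, 0], [-0.5, 0, 0, 0], [-0.5, 0, 0, 0], [0, 0, 0, 0]]}}

```text
time_s: 26.38
eef_pos: [0.5522, 0.0831, 0.0447]
tool_rot: [[-0.986, 0.164, -0.003], [0.164, 0.986, -0.0], [0.003, -0.001, -1.0]]
contact_force: [-6.9, 1.2, 5.6]
finger_gap: 0.0005
gripper_force: 3.4
```

Call:
{"api": "carry_out", "payload": {"targets": [[-0.5, 0, 0, 0], [-0.5, 0, 0, 0], [-0.5, 0, 0, 0], [0, 0, 0, 0], [0, 0, 0, 0]]}}

```text
time_s: 27.0
eef_pos: [0.5522, 0.0831, 0.0446]
tool_rot: [[-0.986, 0.164, -0.006], [0.164, 0.986, -0.001], [0.005, -0.002, -1.0]]
contact_force: [-11.7, 2.1, 10.2]
finger_gap: 0.0004
gripper_force: 5.9
```

Call:
{"api": "carry_out", "payload": {"targets": [[-0.5, 0, 0, 0], [-0.5, 0, 0, 0], [0, 0, 0, 0], [0, 0, 0, 0], [0, 0, 0, 0]]}}

```text
time_s: 27.62
eef_pos: [0.5522, 0.0831, 0.0445]
tool_rot: [[-0.986, 0.164, -0.007], [0.164, 0.987, -0.001], [0.007, -0.002, -1.0]]
contact_force: [-13.8, 1.4, 12.8]
finger_gap: 0.0002
gripper_force: 7.6
```

Call:
{"api": "carry_out", "payload": {"targets": [[10, 0, 0, 0], [20, 0, 0, 0], [0, 0, -45, 0], [0, 0, -50, 0], [0, 0, -50, 0]]}}

```text
time_s: 28.25
eef_pos: [0.5267, 0.087, 0.1913]
tool_rot: [[-0.986, 0.165, 0.0], [0.165, 0.986, 0.0], [-0.0, 0.0, -1.0]]
contact_force: [0.9, -0.2, -0.1]
finger_gap: 0.0005
gripper_force: 0.0
```

Call:
{"api": "carry_out", "payload": {"targets": [[0, 0, -50, 0], [0, 0, -50, 0], [0, 0, -45, 0], [-20, 20, 0, 10], [0, 0, 0, 10]]}}

```text
time_s: 28.88
eef_pos: [0.551, 0.1043, 0.3352]
tool_rot: [[-0.868, 0.497, 0.002], [0.497, 0.868, 0.001], [-0.001, 0.002, -1.0]]
contact_force: [-0.4, 0.3, -0.8]
finger_gap: 0.0005
gripper_force: 0.0
```

Call:
{"api": "carry_out", "payload": {"targets": [[0, 0, 0, 10], [0, 0, 0, 10], [0, 0, 0, 10], [0, 0, 0, 10], [0, 0, 0, 10]]}}

```text
time_s: 29.5
eef_pos: [0.55, 0.1034, 0.3347]
tool_rot: [[-0.176, 0.984, 0.001], [0.984, 0.176, -0.0], [-0.0, 0.0, -1.0]]
contact_force: [0.2, 0.6, -0.8]
finger_gap: 0.0004
gripper_force: 0.0
```

Call:
{"api": "carry_out", "payload": {"targets": [[0, 0, 0, 10], [0, 0, 0, 10], [30, 40, 0, 0], [30, 40, 0, 0], [25, 40, 0, 0]]}}

```text
time_s: 30.12
eef_pos: [0.6837, 0.1683, 0.3348]
tool_rot: [[0.165, 0.986, 0.001], [0.986, -0.165, -0.0], [0.0, 0.001, -1.0]]
contact_force: [0.9, -0.7, 0.7]
finger_gap: 0.0003
gripper_force: 0.0
```

```bash
python3 - <<'E'
from refit import *
obs=collect(); p,e=fit(obs,(.596,.075,-.168,.065)); print(p)
for o,x in zip(obs,e): print(o[0],x)
o=manip.get_obs(); R=np.array(o["tool_rot"]);t=np.array(o["eef_pos"]); X=W(p,model("paddle",0))
print(t,X,1000*R.T@(X-t),o["contact_force"])
snap("side","s5.png");snap("scene","c5.png")
a=cv2.imread('pics/s5.png')[150:290,170:300];b=cv2.imread('pics/c5.png')[200:340,200:330]
cv2.imwrite('pics/5.png',cv2.resize(np.hstack([a,b]),None,fx=3,fy=4,interpolation=2))
E
```

```text
[0.6288 0.0558 0.1317 0.0236]
handle [0.7836 9.4189]
paddle [0.2588 0.1156]
home [-7.6946  1.5743]
handle [-8.9832  8.3635]
paddle [-0.581  -1.9256]
home [-3.5049 -4.4386]
handle [-90.5708 273.065 ]
paddle [-0.17    0.0871]
pad_tip [19.4095 -0.2684]
[0.6818 0.1669 0.3359] [0.6794 0.1684 0.093 ] [  1.1322  -2.9121 242.9446] [ 0.3417 -0.5481 -0.463 ]
```

View pics/5.png

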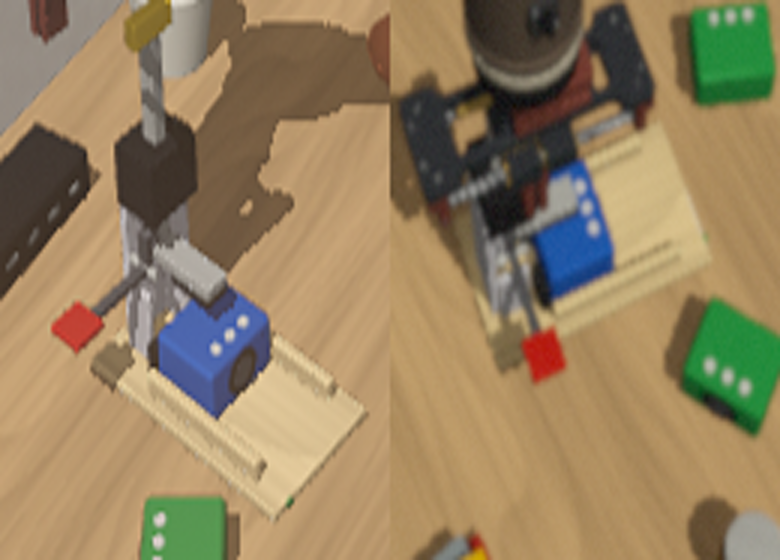

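The speaker is home against the stops (side crop (213,345)), under the raised arm, and the paddle is level. I descend onto the paddle.

Call:
{"api": "carry_out", "payload": {"targets": [[1, -3, 50, 0], [0, 0, 50, 0], [0, 0, 50, 0], [0, 0, 50, 0], [0, 0, 15, 0]]}}

```text
time_s: 31.3
eef_pos: [0.6777, 0.168, 0.117]
tool_rot: [[0.165, 0.986, -0.004], [0.986, -0.165, -0.002], [-0.002, -0.004, -1.0]]
contact_force: [-0.0, -0.1, -0.1]
finger_gap: 0.0006
gripper_force: 0.0
```

Call:
{"api": "carry_out", "payload": {"targets": [[0, 0, 5, 0], [0, 0, 4, 0], [0, 0, 4, 0], [0, 0, 4, 0], [0, 0, 0, 0]]}}

```text
time_s: 31.92
eef_pos: [0.68, 0.1693, 0.1034]
tool_rot: [[0.165, 0.986, 0.001], [0.986, -0.165, 0.0], [0.001, 0.001, -1.0]]
contact_force: [1.2, -0.5, 0.1]
finger_gap: 0.0004
gripper_force: 0.7
```

Call:
{"api": "carry_out", "payload": {"targets": [[0, 0, 4, 0], [0, 0, 4, 0], [0, 0, 3, 0], [0, 0, 2, 0], [0, 0, 0, 0]]}}

```text
time_s: 32.55
eef_pos: [0.6794, 0.169, 0.0895]
tool_rot: [[0.165, 0.986, -0.0], [0.986, -0.165, -0.0], [-0.0, -0.0, -1.0]]
contact_force: [1.4, 1.2, 2.0]
finger_gap: 0.0004
gripper_force: 1.0
```

Call:
{"api": "carry_out", "payload": {"targets": [[0, 0, 1, 0], [0, 0, 1, 0], [0, 0, 1, 0], [0, 0, 0, 0], [0, 0, 0, 0]]}}

```text
time_s: 33.17
eef_pos: [0.6794, 0.1689, 0.0868]
tool_rot: [[0.165, 0.986, -0.0], [0.986, -0.165, -0.0], [-0.0, -0.0, -1.0]]
contact_force: [0.6, -1.1, 1.9]
finger_gap: 0.0006
gripper_force: 1.0
```

```bash
cat > rise.py <<'E'
from refit import *
o=manip.get_obs(); print(o["eef_pos"],o["contact_force"])
p=(.5976,.075,-.167)
im,P=snap("side")
y,a=blob(im,(20,120,100),(35,255,255),(190,100,245,190))
rs=np.arange(0.03,.08,.001); e=[np.linalg.norm(proj(P,W(p,model("handle",r)))-y) for r in rs]
print("rise",rs[np.argmin(e)],min(e),a)
E
python3 rise.py
```

```text
[0.6794 0.1689 0.0868] [ 0.6035 -1.1445  1.8646]
rise 0.036000000000000004 0.29350252099569357 135
```

Call:
{"api": "carry_out", "payload": {"targets": [[0, 0, 1, 0], [0, 0, 0, 0], [0, 0, 0, 0], [0, 0, 0, 0], [0, 0, 0, 0]]}}

```text
time_s: 33.85
eef_pos: [0.6794, 0.169, 0.0858]
tool_rot: [[0.165, 0.986, -0.0], [0.986, -0.165, -0.0], [-0.0, -0.0, -1.0]]
contact_force: [-0.7, -1.7, 2.0]
finger_gap: 0.0006
gripper_force: 1.0
```

Call:
{"api": "carry_out", "payload": {"targets": [[0, 0, 0, 0], [0, 0, 0, 0], [0, 0, 0, 0], [0, 0, 0, 0], [0, 0, 0, 0]]}}

```text
time_s: 34.48
eef_pos: [0.6794, 0.1691, 0.0859]
tool_rot: [[0.165, 0.986, 0.0], [0.986, -0.165, -0.0], [-0.0, 0.0, -1.0]]
contact_force: [-0.1, -1.1, 2.0]
finger_gap: 0.0007
gripper_force: 1.0
```

```bash
python3 rise.py
```

```text
[0.6794 0.1691 0.0859] [-0.1297 -1.101   2.0261]
rise 0.036000000000000004 0.2648039448644858 135
```

Call:
{"api": "carry_out", "payload": {"targets": [[0, 0, -3, 0], [0, 0, -4, 0], [0, 0, -4, 0], [0, 0, -6, 0], [0, 0, -10, 0]]}}

```text
time_s: 35.15
eef_pos: [0.679, 0.1689, 0.1129]
tool_rot: [[0.165, 0.986, -0.001], [0.986, -0.165, -0.0], [-0.001, -0.001, -1.0]]
contact_force: [0.1, -0.9, -0.1]
finger_gap: 0.0007
gripper_force: 0.0
```

Call:
{"api": "carry_out", "payload": {"targets": [[0, 0, -30, 0], [0, 0, -40, 0], [0, 0, -50, 0], [0, 0, -50, 0], [0, 0, 0, 0]]}}

```text
time_s: 35.78
eef_pos: [0.681, 0.1701, 0.2886]
tool_rot: [[0.165, 0.986, 0.008], [0.986, -0.165, 0.003], [0.004, 0.007, -1.0]]
contact_force: [0.5, 0.3, -0.8]
finger_gap: 0.0002
gripper_force: 0.0
```

```bash
python3 rise.py; python3 - <<'E'
from refit import *
im,_=snap("side","s6.png");snap("scene","c6.png")
a=cv2.imread('pics/s6.png')[150:290,170:300];b=cv2.imread('pics/c6.png')[200:340,200:330]
cv2.imwrite('pics/6.png',cv2.resize(np.hstack([a,b]),None,fx=3,fy=4,interpolation=2))
E
```

```text
[0.681  0.1701 0.2886] [ 0.458   0.3247 -0.8315]
rise 0.037000000000000005 0.2035132013727367 137
```

View pics/6.png

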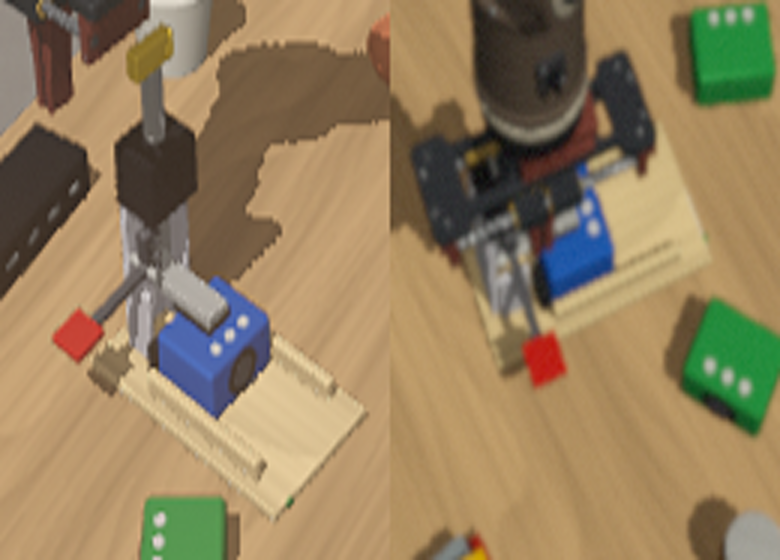

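The arm now rests on the speaker (side crop (197,295)). The paddle is slightly down at (78,335), as the text says it should be, and the robot is clear of everything. I hand the job in.

```bash
python3 -c "
from plant import manip
print(manip.job_done())"
```

```text
the job is handed in; nothing more can be done
None
```

I handed the job in after about 36 s: the rail was raised until it pressed the buffer with about 7 N and held on the pawl. The blue speaker was then slid home and the arm lowered onto it, with the paddle let go and no look-alike or other object touched.

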